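# Push a train of tube racks home in the sample loader

## Task

Four tube racks stand touching in a row in the sample loader's loading lane, the lane nearer the robot. With the fingertips, push the row from behind as one train, steadily and without lifting or ramming it, along the guide rail until the first rack is fully home against the end stop and all four still touch; then press the round load key fully down and let go. Leave the other racks and everything else around them where they are.

Things in the scene. Friction and masses are not known exactly. Their poses are not given: they have to be found in the camera images.
- loader: White sample loader fixed to the bench, 240 mm (its x) by 375 mm (its y). Origin at bench height, mid-width; z up. Two lanes run along its y, floor 16 mm above the bench, each with a central guide rail 10 mm wide, 5 mm high and kerbs 12 mm high. The loading lane is nearer the robot, its centre line at x = -0.0555; the return lane is at x = +0.0555. Racks travel towards -y.
- end_stop (a point): Foot of the loading lane's steel end stop: on its face (the face looks to the loader's +y), on the lane's centre line, at the lane floor. The stop is 30 mm high. Axes as the loader's. With four 24 mm racks home and touching, the last one's free face is 96 mm from here towards +y. Beyond the stop is the control pod, 99 mm long, 66 mm high, with a cover 112 mm high on its half at +x.
- lane_mouth (a point): Open end of the loading lane: on its centre line at the lane floor, 268 mm from the end stop. No wall here; fingers can come down behind the row.
- rack1: Blue plastic tube rack with five white-capped tubes, 100 mm long (its x), 24 mm thick (its y, the way it travels), 42 mm high, caps to 55 mm; about 0.12 kg. Origin at the centre of its underside. A slot under it straddles the guide rail. In the loading lane, the first of the row, nearest the end stop.
- rack2: Blue plastic tube rack with five white-capped tubes, 100 mm long (its x), 24 mm thick (its y, the way it travels), 42 mm high, caps to 55 mm; about 0.12 kg. Origin at the centre of its underside. A slot under it straddles the guide rail. In the loading lane, the second of the row.
- rack3: Blue plastic tube rack with five white-capped tubes, 100 mm long (its x), 24 mm thick (its y, the way it travels), 42 mm high, caps to 55 mm; about 0.12 kg. Origin at the centre of its underside. A slot under it straddles the guide rail. In the loading lane, the third of the row.
- rack4: Blue plastic tube rack with five white-capped tubes, 100 mm long (its x), 24 mm thick (its y, the way it travels), 42 mm high, caps to 55 mm; about 0.12 kg. Origin at the centre of its underside. A slot under it straddles the guide rail. In the loading lane, the last of the row, its +y face is free: push here.
- load_key_top (a point): Centre of the top of the load key: the one large round push key, 34 mm across, on the control pod beyond the loading lane's end stop; pressed straight down; 88 mm above the bench when up.
- load_key (a joint): Travel of the load key in m: 0 up, 0.006 fully down; sprung, fully down takes about 4 N, it counts as pressed beyond 0.004; comes up by itself.
- done_rack: Bystander: a rack just like those of the row, standing alone in the return lane. Origin at the centre of its underside.
- spare_rack: Bystander: a like rack standing on the bench between the robot and the loader. Origin at the centre of its underside.
- pipette: Bystander: hand pipette lying on the bench on the robot's side of the loader, 253 mm long along its x, 22 mm high. Origin under it, near the middle.
- jar: Bystander: small amber jar, 40 mm across, 50 mm high, beyond the control pod. Origin at the centre of its underside.
- beaker: Bystander: glass beaker, 68 mm across, 92 mm high, beyond the open end of the lanes. Origin at the centre of its underside.
- wash_bottle: Bystander: white wash bottle with a bent spout, 60 mm across, 180 mm high, on the loader's far side. Origin at the centre of its underside.
- grad_cylinder: Bystander: clear measuring cylinder, foot 66 mm across, 225 mm high, on the loader's far side. Origin at the centre of its underside.
Mind the look-alikes: they are no part of the job. What is shaped like the rack4 but red or yellow is not meant.

How it is judged:
By the outcome, as a careful person would: the job done as asked, in the order asked, and still so for the second after the job is handed in, with the robot touching nothing.
It also fails if it takes over 45 s, if anything falls off the work surface, if the arm or the gripper's body presses on something with over 40 N, if the wrist force passes 120 N, or if a joint passes its speed limit or range.

## Robot

A 6-joint arm with a two-finger parallel gripper is mounted at the origin on the work surface. World frame = base frame: x ahead of the robot, y to its left, z up, the work surface at z = 0. Lengths are in m, angles in rad, forces in N, time in s.
With the tool pointing down it reaches from about 0.3 to 0.775 m from the base axis. Payload 14.6 kg.
Tool frame: the origin (TCP) lies at the very end of the fingers, on their centre line; the grasp point (between the pads) lies 19 mm behind it; z points along the fingers, y is the line along which they close (so a half turn about z gives the same grasp; the last joint's range is limited). The gripper opens to 85 mm and grips with 20 to 120 N. Pads are 22 mm wide; open, the fingers measure 114 mm over their backs; the gripper's body (76 mm by 85 mm) begins 54 mm behind the grasp point. The pads swing forward as they close: fully open they stand 13 mm farther back than shut.
Start: joints at [-1.303, 0.3, 1.521, -0, 1.321, -0.067], TCP at [0.181, -0.519, 0.231] pointing down, gripper open.
Joint ranges: [-3.03, 3.03], [-0.79, 2.21], [0.23, 2.52], [-1.04, 4.18], [0, 3.07], [-2.55, 2.55]. Speed limits (rad/s): [2.22, 2.22, 2.57, 3.14, 3.14, 3.14].

## Interface

Orientations are given as a 3x3 rotation matrix whose columns are the frame's x, y, z axes.
In Python, from plant import readout, eyes, manip gives the robot as it stands. The module is installed in compiled form; this text tells all that it offers.
- The arm moves only by the shell command python3 -m handwheel 'ROWS' [FORCE]. ROWS is JSON, a list that holds one entry, the list of rows, each a list of 7 numbers: the shift along the tool's x, y, z in m, then the turn, a rotation vector about the tool's x, y, z in rad, then the opening, from 0 (shut) to 1 (fully open). A call has 1 to 10 rows; each row shifts and turns the commanded pose from where the row before left it, along the tool's axes as they then stand; what a row does not reach is not made up. A row lasts 1/8 s, in which the tool goes at most 62.5 mm and 10.7 degrees, less where a joint would pass 70% of its speed; a pose out of reach is approached as far as the arm can. A call is refused whole if a number of a shift passes 0.0625 or a number of a turn 0.188, either way. A call with a gripper value outside its range is refused whole. The fingers move at their own pace and stop on an object; FORCE is the grip in N (left out, the last holds). Time passes only in rows, so rows that do not move let the fingers close. It gives the time, the measured TCP pose, the force, the opening and the grip force at its end, in the units of the state.
- readout.state(): the state, without advancing time (a new reading comes with each control period).
- eyes.camera(name): name is "side" or "top"; returns a dict with "img" (420x560x3 uint8, blue, green, red), "fx", "fy", "cx", "cy" (pixels), "k1" (the pictures are not rectified: a ray, as slopes to the right and down, at radius r is drawn at 1 + k1 r^2 times it, then the intrinsics apply), "position" and "attitude" of the camera in the world. Camera axes: x right, y up, looking along -z (the intrinsics and any distortion apply to the point x, -y, -z); pixel columns grow to the right and rows downward; lengths in m; the calibration is good to about 2 mm. A picture is of the moment at which its call begins. There is no depth.
- manip.hand_in(): hands the job in; it is judged then, once.
The state is a dict: "time": time; "q": joint angles; "qd": joint speeds; "joint_efforts": joint torques, N m; "position": TCP position; "eef_rot": TCP orientation; "contact_force": force on the tool from outside, world axes, zero at the start; "wrist_torque": the same for the moment, N m; "finger_gap": finger opening in m; "finger_force": force on a finger pad.
Only numpy, scipy, OpenCV 4.12 (cv2) and the standard library are available. Lean on these libraries where they do the work, as an engineer would, in place of code of your own. Each camera call takes 0.05 s, during which the arm holds its last target. There are 200 camera calls.

## Working session

There is one attempt and no reset: what is moved stays moved. The work goes in short steps, Python scripts to look and compute and a shell command to move; the robot and the scene stay as the last step left them, time stands still between calls to the robot, and variables do not carry over. Pictures are saved under pics/ and viewed, at most 10 in all, crops included, and the job is handed in when it is done.

```bash
mkdir -p pics
cat > h.py <<'E'
import numpy as np, cv2
from plant import readout, eyes, manip
def snap(n):
    c=eyes.camera(n); return c
def ray(c,u,v):
    K=np.array([[c['fx'],0,c['cx']],[0,c['fy'],c['cy']],[0,0,1.]])
    x,y=cv2.undistortPoints(np.array([[[u,v]]],float),K,np.array([c['k1'],0,0,0.]),).ravel()
    d=np.array(c['attitude'])@np.array([x,-y,-1.]); return np.array(c['position']),d
def onz(c,u,v,z):
    p,d=ray(c,u,v); return p+d*(z-p[2])/d[2]
def proj(c,P):
    q=np.array(c['attitude']).T@(np.array(P,float)-np.array(c['position']))
    a=np.array([q[0]/-q[2],-q[1]/-q[2]]); a*=1+c['k1']*(a@a)
    return a*[c['fx'],c['fy']]+[c['cx'],c['cy']]
E
python3 - <<'E'
from h import *
for n in('side','top'):
    c=snap(n); cv2.imwrite(f'pics/{n}0.png',c['img']); print(n,c['position'],c['k1'],c['fx'],np.round(c['attitude'],3).tolist())
s=readout.state(); print(s['time'],s['position'],np.round(s['eef_rot'],3).tolist(),s['finger_gap'])
E
```

```text
side [ 0.44639564 -0.81859399  0.72694754] 0.04183884325904653 512.4282575340494 [[0.987, 0.111, -0.112], [-0.156, 0.591, -0.791], [-0.021, 0.799, 0.601]]
top [0.38835808 0.0140351  0.91728057] -0.037262192465375266 421.2497384687363 [[0.171, 0.964, -0.201], [-0.985, 0.168, -0.031], [0.004, 0.204, 0.979]]
0.1 [ 0.18065021 -0.51927284  0.23077213] [[0.944, 0.329, -0.0], [0.329, -0.944, 0.001], [0.0, -0.001, -1.0]] 0.08592797276577549
```

View pics/top0.png

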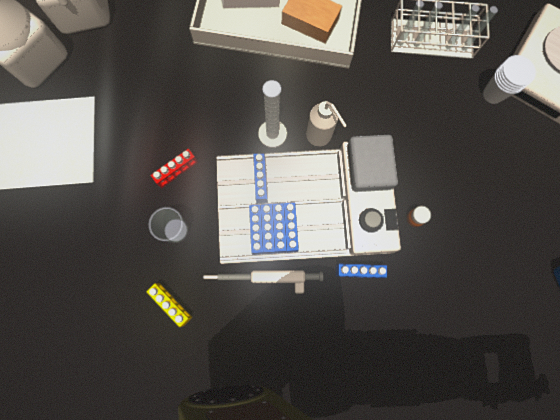

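View pics/side0.png

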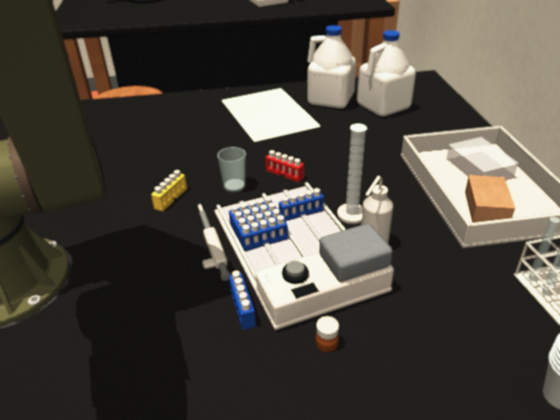

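Top view: the row of four blue racks is at (250–298, 203–252) px, with its free face on the left. The key is at (372,219).

Look-alikes:
- Racks: done_rack (260,176), spare_rack (362,270), red (173,168), yellow (168,304). None of these is in the near lane.
- Key: the black square (391,219) is not round.

My choice is the 4-rack block and the round key, which I'll check in a close crop.

```bash
cat > meas.py <<'E'
from h import *
def blue(c,x0,x1,y0,y1):
    h=cv2.cvtColor(c['img'],cv2.COLOR_BGR2HSV); m=cv2.inRange(h,(105,120,60),(128,255,255))
    k=np.zeros_like(m); k[y0:y1,x0:x1]=255; return m&k
E
python3 - <<'E'
from meas import *
c=snap('top'); im=c['img']
big=cv2.resize(im[125:285,195:435],None,fx=3.3,fy=3.3,interpolation=cv2.INTER_CUBIC); cv2.imwrite('pics/crop1.png',big)
# caps: bright low-sat blobs inside filled blue hull
m=blue(c,200,340,195,262)
pts=cv2.findNonZero(m); r=cv2.minAreaRect(pts); print('block',r)
hull=cv2.fillConvexPoly(np.zeros_like(m),cv2.convexHull(pts),255)
caps=cv2.bitwise_and(hull,cv2.inRange(cv2.cvtColor(im,cv2.COLOR_BGR2HSV),(0,0,130),(180,90,255)))
n,l,st,ce=cv2.connectedComponentsWithStats(caps)
C=[(*onz(c,*ce[i],.071)[:2],st[i,4]) for i in range(1,n) if st[i,4]>15]
for q in sorted(C,key=lambda q:q[1]): print(np.round(q,4))
for p in cv2.boxPoints(r): print('corner',p,onz(c,*p,.058).round(4))
# key
g=cv2.cvtColor(im,cv2.COLOR_BGR2GRAY)[200:240,352:384]; n,l,st,ce=cv2.connectedComponentsWithStats((g<70).astype(np.uint8))
for i in range(1,n):
  if st[i,4]>60: print('key',st[i],ce[i]+[352,200],onz(c,*(ce[i]+[352,200]),.088))
E
```

```text
block ((273.4426574707031, 227.35289001464844), (47.49067687988281, 45.892669677734375), 87.1375961303711)
[ 4.86e-01 -4.10e-03  4.80e+01]
[5.04e-01 3.00e-04 5.10e+01]
[5.408e-01 8.900e-03 1.510e+02]
[5.182e-01 2.810e-02 2.650e+02]
[5.12e-01 5.13e-02 2.75e+02]
[ 0.4693  0.0658 56.    ]
[ 0.4878  0.0701 52.    ]
[ 0.5058  0.0744 53.    ]
[5.332e-01 8.110e-02 1.060e+02]
corner [249.33916 204.78307] [0.5522 0.0967 0.058 ]
corner [295.17456 202.49129] [0.5734 0.0034 0.058 ]
corner [297.54614 249.92271] [ 0.4767 -0.0174  0.058 ]
corner [251.71075 252.2145 ] [0.4562 0.0738 0.058 ]
```

View pics/crop1.png

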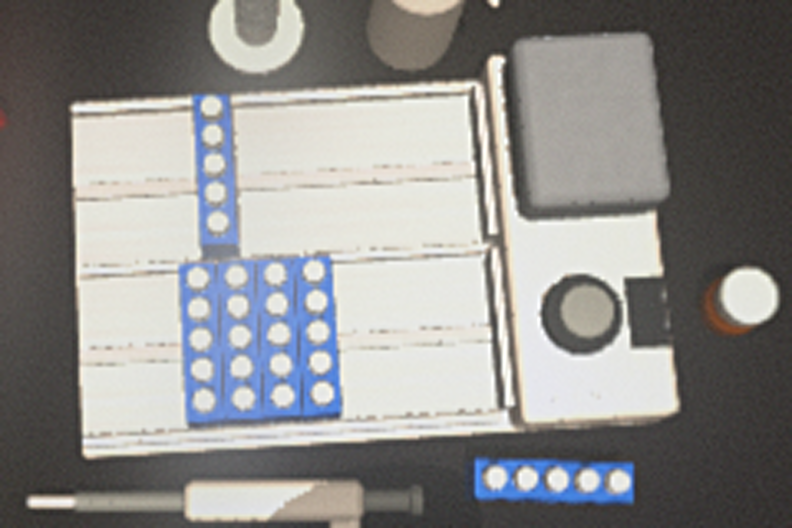

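The crop confirms it: four blue racks in the near lane (caps from (198,277) to (323,392) crop px), and the light round key top at (583,309) in its dark collar. The end stop is at about (500,250)–(510,405).

Run:
```python
from meas import *
c=snap('top')
f=lambda x,y,z: onz(c,195+(x+.5)/3.3-.5,125+(y+.5)/3.3-.5,z)[:2]
P={k:f(*v) for k,v in dict(r4far=(198,277,.071),r4near=(204,399,.071),r1far=(313,270,.071),r1near=(323,392,.071),key=(583,309,.088),ring=(581,314,.082),
 mouthfar=(71,103,.028),mouthnear=(84,455,.028),stopT1=(490,250,.046),stopT2=(505,405,.046),rail_a=(85,355,.021),rail_b=(488,334,.021),spare=(476,480,.05),kerbnear=(500,420,.028)).items()}
for k,v in P.items(): print(k,v.round(4))
d=(P['r1far']+P['r1near']-P['r4far']-P['r4near'])/2; print('len',np.linalg.norm(d),'dir',d/np.linalg.norm(d))
e=P['r4far']-P['r4near']; e/=np.linalg.norm(e); print('xaxis',e, 'perp travel',[e[1],-e[0]])
t=P['rail_b']-P['rail_a'];print('rail',t/np.linalg.norm(t))
b=(P['mouthfar']-P['mouthnear']); print('mouth w',np.linalg.norm(b),b/np.linalg.norm(b))
s=snap('side'); print('side key px',proj(s,[*P['key'],.088]), 'r4',proj(s,[*P['r4near'],.071]))
```

```text
r4far [0.5437 0.0832]
r4near [0.4699 0.0659]
r1far [0.5604 0.0137]
r1near [ 0.4866 -0.0048]
key [ 0.5613 -0.1517]
ring [ 0.5592 -0.1521]
mouthfar [0.6537 0.1921]
mouthnear [0.4259 0.1372]
stopT1 [ 0.5979 -0.0961]
stopT2 [ 0.5009 -0.1194]
rail_a [0.4896 0.1503]
rail_b [ 0.5482 -0.1058]
spare [ 0.4514 -0.1075]
kerbnear [ 0.4932 -0.1203]
len 0.07208150657280235 dir [ 0.23084246 -0.97299114]
xaxis [0.97354629 0.22848988] perp travel [np.float64(0.22848987578220864), np.float64(-0.9735462889174973)]
rail [ 0.22305422 -0.97480604]
mouth w 0.23437557187887958 [0.97221569 0.23408683]
side key px [293.98624137 264.88217375] r4 [234.09986703 206.8426912 ]
```

```bash
python3 -m handwheel '[[[0.0423,-0.041,0,0,0,0,0.45],[0.0423,-0.041,0,0,0,0,0.45],[0.0423,-0.041,0,0,0,0,0.45],[0.0423,-0.041,0,0,0,0,0.45],[0.0423,-0.041,0,0,0,0,0.45],[0.0423,-0.041,0,0,0,0,0.45],[0.0423,-0.041,0,0,0,0,0.45],[0.0423,-0.041,0,0,0,0,0.45],[0.0423,-0.041,0,0,0,0,0.45],[0.0423,-0.041,0,0,0,0,0.45]]]'
python3 -m handwheel '[[[0.0423,-0.041,0,0,0,0,0.45],[0.0423,-0.041,0,0,0,0,0.45],[0,0,0,0,0,-0.183,0.45],[0,0,0,0,0,-0.183,0.45],[0,0,0,0,0,-0.183,0.45],[0,0,0,0,0,-0.183,0.45],[0,0,0,0,0,-0.183,0.45],[0,0,0,0,0,-0.183,0.45],[0,0,0,0,0,-0.183,0.45],[0,0,0,0,0,-0.183,0.45]]]'
cat > st.py <<'E'
from h import *
import sys
s=readout.state(); p=s['position']; R=np.array(s['eef_rot'])
print('t',round(s['time'],2),'p',p.round(4),'x',R[:,0].round(3),'z',R[:,2].round(3),'gap',round(s['finger_gap'],4),'F',np.round(s['contact_force'],1),'q',np.round(s['q'],2))
if len(sys.argv)>3: print('tool shift',(R.T@(np.array(sys.argv[1:4],float)-p)).round(4))
E
python3 st.py 0.498 0.1115 0.1
```

```text
time: 1.5
position: [0.4461, 0.0087, 0.2315]
eef_rot: [[0.944, 0.329, 0.001], [0.329, -0.944, -0.0], [0.001, 0.0, -1.0]]
contact_force: [0.5, -1.3, 0.8]
finger_gap: 0.0383
finger_force: 0.0
time: 2.75
position: [0.4984, 0.112, 0.2312]
eef_rot: [[-0.232, 0.973, -0.0], [0.973, 0.232, 0.0], [0.0, -0.0, -1.0]]
contact_force: [-0.1, -0.2, 0.5]
finger_gap: 0.0386
finger_force: 0.0
t 2.75 p [0.4984 0.112  0.2312] x [-0.232  0.973  0.   ] z [-0.  0. -1.] gap 0.0386 F [-0.1 -0.2  0.5] q [ 0.15  0.21  1.63  0.    1.3  -0.08]
tool shift [-0.0004 -0.0005  0.1312]
```

```bash
python3 -m handwheel '[[[0,0,0.045,0,0,0,0.45],[0,0,0.045,0,0,0,0.45],[0,0,0.045,0,0,0,0.45],[0,0,0,0,0,0,0.45]]]'
python3 - <<'E'
from h import *
s=snap('side'); t=snap('top')
a=cv2.resize(s['img'][150:290,190:330],(560,560)); b=cv2.resize(t['img'][160:280,200:260],(240,480))
cv2.imwrite('pics/chk1.png',np.hstack([a,np.vstack([b,np.zeros((80,240,3),np.uint8)])]))
E
```

```text
time: 3.25
position: [0.497, 0.1118, 0.094]
eef_rot: [[-0.226, 0.974, -0.006], [0.974, 0.226, -0.001], [0.0, -0.006, -1.0]]
contact_force: [-0.6, 0.7, 0.9]
finger_gap: 0.0382
finger_force: 0.0
```

View pics/chk1.png

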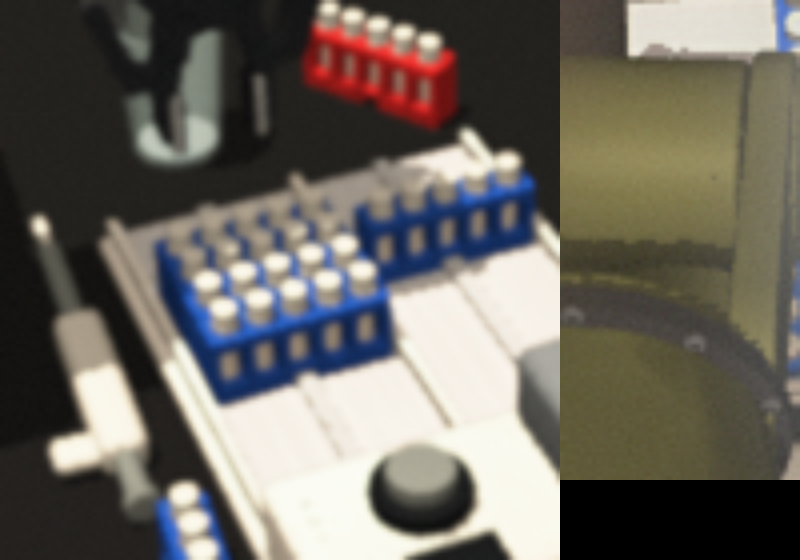

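The side crop shows both fingertips, at (177,148) and (262,130), behind the row's free face and clear of everything. The four racks are still touching. Next I go down.

```bash
python3 -m handwheel '[[[0,0,0.03,0,0,0,0.45],[0,0,0.025,0,0,0,0.45],[0,0,0.01,0,0,0,0.45],[0,0,0,0,0,0,0.45]]]'; python3 st.py 0.501 0.0971 0.03
python3 -m handwheel '[[[-0.004,0,0,0,0,0,0.45],[-0.004,0,0,0,0,0,0.45],[-0.003,0,0,0,0,0,0.45],[-0.003,0,0,0,0,0,0.45],[-0.003,0,0,0,0,0,0.45],[-0.003,0,0,0,0,0,0.45]]]'; python3 st.py
```

```text
time: 3.85
position: [0.4991, 0.1121, 0.0323]
eef_rot: [[-0.226, 0.974, 0.001], [0.974, 0.226, 0.0], [-0.0, 0.001, -1.0]]
contact_force: [-0.3, 0.4, -0.0]
finger_gap: 0.0383
finger_force: 0.0
t 3.85 p [0.4991 0.1121 0.0323] x [-0.226  0.974 -0.   ] z [ 0.001  0.    -1.   ] gap 0.0383 F [-0.3  0.4 -0. ] q [ 0.15  0.48  1.8   0.    0.87 -0.08]
tool shift [-0.0151 -0.0015  0.0023]
time: 4.6
position: [0.503, 0.0926, 0.0314]
eef_rot: [[-0.226, 0.974, 0.0], [0.974, 0.226, 0.0], [0.0, 0.0, -1.0]]
contact_force: [-0.5, 3.6, 2.2]
finger_gap: 0.0384
finger_force: 1.9
t 4.6 p [0.503  0.0926 0.0314] x [-0.226  0.974  0.   ] z [ 0.  0. -1.] gap 0.0384 F [-0.5  3.6  2.2] q [ 0.11  0.48  1.8   0.    0.87 -0.12]
```

```bash
python3 -m handwheel '[[[-0.003,0,0,0,0,0,0.45],[-0.004,0,0,0,0,0,0.45],[-0.004,0,0,0,0,0,0.45],[-0.004,0,0,0,0,0,0.45],[-0.004,0,0,0,0,0,0.45],[-0.004,0,0,0,0,0,0.45],[-0.004,0,0,0,0,0,0.45],[-0.004,0,0,0,0,0,0.45],[-0.004,0,0,0,0,0,0.45],[-0.004,0,0,0,0,0,0.45]]]'
python3 -m handwheel '[[[-0.004,0,0,0,0,0,0.45],[-0.004,0,0,0,0,0,0.45],[-0.004,0,0,0,0,0,0.45],[-0.004,0,0,0,0,0,0.45],[-0.004,0,0,0,0,0,0.45],[-0.004,0,0,0,0,0,0.45],[-0.004,0,0,0,0,0,0.45],[-0.004,0,0,0,0,0,0.45],[-0.004,0,0,0,0,0,0.45],[-0.003,0,0,0,0,0,0.45]]]'; python3 st.py
python3 - <<'E'
from h import *
s=snap('side')
cv2.imwrite('pics/chk2.png',cv2.resize(s['img'][160:300,200:380],(720,560)))
E
```

```text
time: 5.85
position: [0.5119, 0.0543, 0.0313]
eef_rot: [[-0.226, 0.974, 0.0], [0.974, 0.226, 0.0], [0.0, 0.0, -1.0]]
contact_force: [-1.2, 5.7, 4.0]
finger_gap: 0.0381
finger_force: 2.5
time: 7.1
position: [0.5206, 0.0163, 0.0313]
eef_rot: [[-0.226, 0.974, -0.0], [0.974, 0.226, 0.0], [0.0, -0.0, -1.0]]
contact_force: [-1.3, 5.1, 4.5]
finger_gap: 0.0384
finger_force: 2.7
t 7.1 p [0.5206 0.0163 0.0313] x [-0.226  0.974  0.   ] z [-0.  0. -1.] gap 0.0384 F [-1.3  5.1  4.5] q [-0.04  0.5   1.77  0.    0.88 -0.27]
```

View pics/chk2.png

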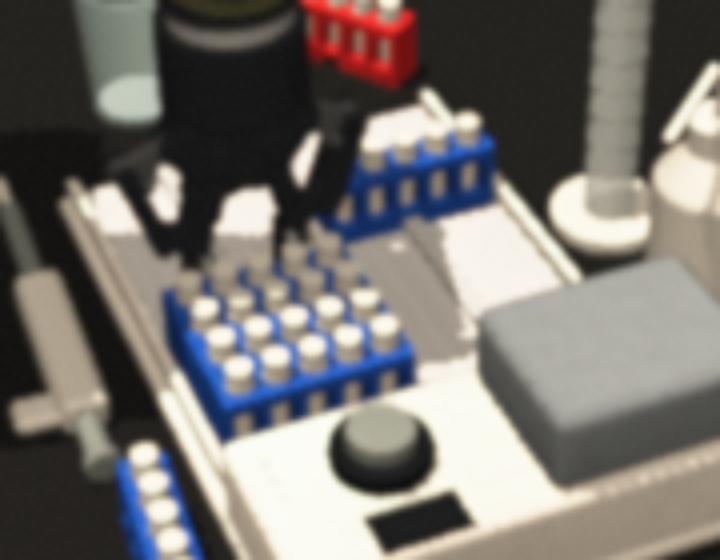

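The side crop shows the train intact, nearing the stop (front face at about (320,400)) just short of the pod, with the other racks unmoved. I'll continue more slowly until the force rises.

```bash
python3 -m handwheel '[[[-0.003,0,0,0,0,0,0.45],[-0.003,0,0,0,0,0,0.45],[-0.002,0,0,0,0,0,0.45],[-0.002,0,0,0,0,0,0.45],[-0.002,0,0,0,0,0,0.45],[-0.002,0,0,0,0,0,0.45],[-0.002,0,0,0,0,0,0.45]]]'
python3 -m handwheel '[[[-0.0015,0,0,0,0,0,0.45],[-0.0015,0,0,0,0,0,0.45]]]'; python3 st.py
```

```text
time: 8.02
position: [0.5242, 0.0009, 0.0313]
eef_rot: [[-0.226, 0.974, -0.0], [0.974, 0.226, 0.0], [0.0, -0.0, -1.0]]
contact_force: [-1.2, 5.2, 4.1]
finger_gap: 0.0384
finger_force: 2.6
time: 8.28
position: [0.5249, -0.002, 0.0313]
eef_rot: [[-0.226, 0.974, -0.0], [0.974, 0.226, 0.0], [0.0, -0.0, -1.0]]
contact_force: [-1.2, 5.2, 3.4]
finger_gap: 0.0383
finger_force: 2.6
t 8.28 p [ 0.5249 -0.002   0.0313] x [-0.226  0.974  0.   ] z [-0.  0. -1.] gap 0.0383 F [-1.2  5.2  3.4] q [-0.07  0.5   1.76  0.    0.88 -0.3 ]
```

```bash
python3 -m handwheel '[[[-0.0015,0,0,0,0,0,0.45],[-0.0015,0,0,0,0,0,0.45]]]' | grep -E 'posi|contact'
python3 -m handwheel '[[[-0.001,0,0,0,0,0,0.45],[-0.001,0,0,0,0,0,0.45]]]'| grep -E 'posi|contact'
python3 - <<'E'
from h import *
s=snap('side'); t=snap('top')
a=cv2.resize(s['img'][210:290,230:330],(600,480),interpolation=cv2.INTER_CUBIC);
cv2.imwrite('pics/chk3.png',a); cv2.imwrite('pics/top3.png',t['img'])
E
```

```text
position: [0.5253, -0.0044, 0.0313]
contact_force: [-5.2, 17.6, 8.1]
position: [0.5251, -0.0046, 0.0313]
contact_force: [-9.7, 31.2, 12.6]
```

View pics/chk3.png

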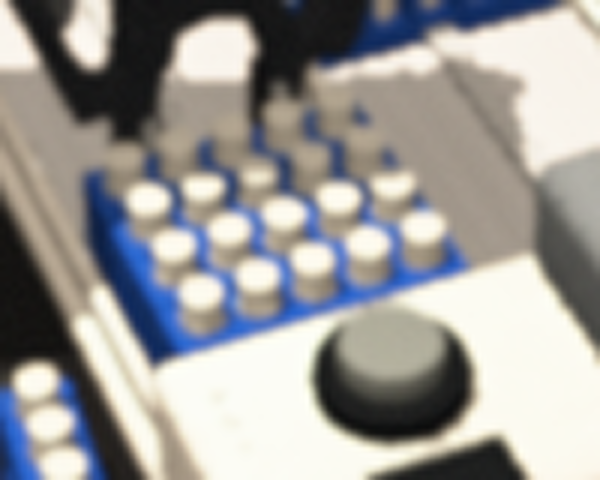

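The train is home: the front rack sits flush against the stop and pod edge (150–460, 250–360 crop px), the racks touch, and the force rose to 33 N without further motion. Now I ease off, back away, rise and shut the fingers.

```bash
python3 -m handwheel '[[[0.002,0,0,0,0,0,0.45],[0.004,0,0,0,0,0,0.45],[0.008,0,0,0,0,0,0.45],[0.01,0,0,0,0,0,0.45],[0,0,-0.02,0,0,0,0.45],[0,0,-0.05,0,0,0,0.45],[0,0,-0.05,0,0,0,0.2],[0,0,-0.04,0,0,0,0],[0,0,0,0,0,0,0],[0,0,0,0,0,0,0]]]'; python3 st.py 0.5613 -0.1517 0.18
```

```text
time: 10.12
position: [0.5202, 0.0168, 0.1905]
eef_rot: [[-0.226, 0.974, -0.001], [0.974, 0.226, 0.0], [0.0, -0.001, -1.0]]
contact_force: [0.2, 1.0, 0.4]
finger_gap: 0.0
finger_force: 0.0
t 10.12 p [0.5202 0.0168 0.1905] x [-0.226  0.974  0.   ] z [-0.001  0.    -1.   ] gap 0.0 F [0.2 1.  0.4] q [-0.04  0.27  1.65 -0.    1.22 -0.27]
tool shift [-0.1735  0.0019  0.0104]
```

```bash
python3 -m handwheel '[[[-0.035,0.0005,0,0,0,0,0],[-0.045,0.0005,0,0,0,0,0],[-0.05,0.0005,0,0,0,0,0],[-0.044,0.0004,0,0,0,0,0],[0,0,0.03,0,0,0,0],[0,0,0.04,0,0,0,0],[0,0,0.012,0,0,0,0],[0,0,0,0,0,0,0]]]' | grep -E 'posi|contact'; python3 st.py 0.5613 -0.1517 0.09
python3 - <<'E'
from h import *
s=snap('side'); t=snap('top')
f=readout.state()['position']
print('tip side',proj(s,f),'key side pred',proj(s,[.5613,-.1517,.088]))
a=cv2.resize(s['img'][200:300,220:340],(600,500),interpolation=cv2.INTER_CUBIC);
cv2.imwrite('pics/chk4.png',a); cv2.imwrite('pics/top4.png',t['img'])
E
```

```text
position: [0.5616, -0.1523, 0.1087]
contact_force: [0.8, 0.2, 0.5]
t 11.12 p [ 0.5616 -0.1523  0.1087] x [-0.226  0.974  0.001] z [-0.002  0.001 -1.   ] gap 0.0003 F [0.8 0.2 0.5] q [-0.33  0.5   1.55 -0.    1.1  -0.56]
tool shift [ 0.0006 -0.0001  0.0187]
tip side [294.60460678 255.86761539] key side pred [294.00817256 264.89008115]
```

View pics/chk4.png

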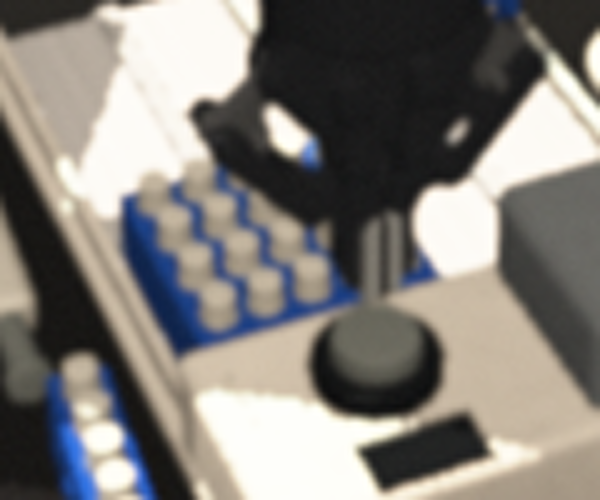

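The side crop shows the shut fingertips at (380,285), directly above and slightly behind the key top at (377,335). Row and bystanders are undisturbed. I'll shift 1.5 mm towards −y and press.

```bash
python3 -m handwheel '[[[-0.0015,0,0.01,0,0,0,0],[0,0,0.006,0,0,0,0],[0,0,0.003,0,0,0,0],[0,0,0.002,0,0,0,0],[0,0,0.002,0,0,0,0],[0,0,0,0,0,0,0]]]' | grep -E 'posi|contact'
python3 -m handwheel '[[[0,0,0.0015,0,0,0,0],[0,0,0.0015,0,0,0,0],[0,0,0,0,0,0,0]]]' | grep -E 'posi|contact'
```

```text
position: [0.5622, -0.154, 0.0864]
contact_force: [-1.7, 0.5, 1.4]
position: [0.5622, -0.154, 0.0833]
contact_force: [-0.4, -0.3, 3.3]
```

```bash
python3 -m handwheel '[[[0,0,0.001,0,0,0,0],[0,0,0.001,0,0,0,0],[0,0,0,0,0,0,0]]]' | grep -E 'posi|contact'
python3 -m handwheel '[[[0,0,0.001,0,0,0,0],[0,0,0,0,0,0,0],[0,0,0,0,0,0,0]]]' | grep -E 'posi|contact'
```

```text
position: [0.5623, -0.154, 0.082]
contact_force: [-3.6, 1.5, 10.3]
position: [0.5624, -0.154, 0.0818]
contact_force: [-7.7, 2.5, 18.9]
```

The key has bottomed at z = 0.082, with force up to 19 N. Now I let go, rise and move clear, then check the racks.

```bash
python3 -m handwheel '[[[0,0,-0.003,0,0,0,0],[0,0,-0.01,0,0,0,0],[0,0,-0.04,0,0,0,0],[0,0,-0.05,0,0,0,0],[0,0,-0.05,0,0,0,0],[-0.05,-0.03,0,0,0,0,0],[-0.05,-0.03,0,0,0,0,0],[-0.05,-0.03,0,0,0,0,0],[-0.03,-0.03,0,0,0,0,0],[0,0,0,0,0,0,0]]]' | grep -E 'posi|contact'
python3 - <<'E'
from h import *
s=snap('side'); t=snap('top')
cv2.imwrite('pics/end.png',np.hstack([cv2.resize(s['img'][150:350,140:400],(400,308)),cv2.resize(t['img'][120:340,140:440],(400,293))[:308].copy() if 0 else cv2.resize(t['img'][120:340,140:440],(400,308))]))
E
```

```text
position: [0.4843, -0.3585, 0.2331]
contact_force: [0.3, 0.8, 0.5]
```

View pics/end.png

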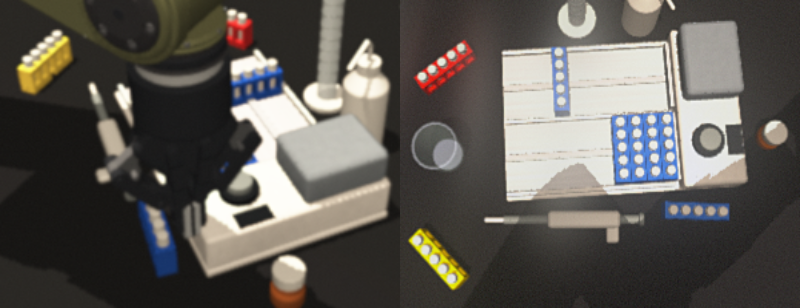

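The top view shows the four racks together at the stop (612–678, 113–185), with the key up and the bystanders unmoved. I'll do one numeric check of block length and last-face distance.

Run:
```python
from meas import *
c=snap('top'); h=cv2.cvtColor(c['img'],cv2.COLOR_BGR2HSV)
m=cv2.inRange(h,(105,110,40),(128,255,255)); k=np.zeros_like(m); k[198:258,285:352]=255; m&=k
r=cv2.minAreaRect(cv2.findNonZero(m)); t=np.array([.2285,-.9735])
cs=np.array([onz(c,*p,.058)[:2] for p in cv2.boxPoints(r)]); a=np.sort(cs@t); print(r[1],a,'len',a[2:].mean()-a[:2].mean(),'stop',np.array([.5494,-.1078])@t)
```

```text
(47.90652847290039, 47.03322982788086) [0.132602   0.13335724 0.22883592 0.23182283] len 0.09734975801888163 stop 0.23048120000000002
```

Length is 97 mm (96 nominal within pixel error) and the front is at the stop, so I'm handing in.

```bash
python3 -c "
from plant import manip; print(manip.hand_in())"
```

```text
the job is handed in; nothing more can be done
None
```

The four racks are home against the end stop and touching, the load key was pressed fully down and released, nothing else was seen to move, and the job is handed in; no verdict was shown.

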